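# Show the stand-in backgammon checker to the phone camera

### The job

One of your brown checkers on the near side of the board is a stand-in from a smaller set, and I am on the video call to see it: pick out that small checker and hold it up to the phone's front camera, centred in front of the lens and about 10 cm from it, one round face squarely towards the lens. Finish while still holding it there, steady. Do not touch the phone or its stand, and leave the other checkers, the tea glass, the sugar bowl and the dice tower where they are.

Things in the scene. Friction and masses are not known exactly. Their poses are not given: they have to be found in the camera images.
- stray_mid (a point): centre (half-way up) of the stand-in checker: a dark-brown wooden disc 24 mm across, 10 mm thick, 10 to 16 g, one turned groove on top; clearly smaller than the other checkers. It lies flat on the board's floor in any one of the ten near-side places. z: the disc's axis, normal to its two round faces, up at the start
- lens (a point): front camera of the phone: 7 mm round lens in the middle of the upper margin of the screen side, 118 mm above the table. z: where the camera looks, square to the screen; x: along the phone towards its upper edge, 12 mm away; y: across. Phone 150 x 72 x 8 mm, leaning far back, screen 40 degrees from the table top: the camera looks 50 degrees above horizontal, roughly towards the robot
- phone_stand: low aluminium stand, fixed, right of the board, with the phone in it; origin on the table under the middle of its foot (110 x 85 mm), z up, screen side towards -x of this frame. Highest part: the phone's upper edge, 125 mm above the table, 66 mm behind the origin (+x); lower edge 50 mm before it
- board: wooden backgammon board, open, fixed, 480 (x) by 504 (y) mm; origin: centre of underside. Floor 10 mm, walls and middle bar 30 mm above the table. Ten near-side checkers lie in rows along x at y = -183, -107, 69, 145 mm: 3, 2, 3, 2 checkers at x = -208, -170, -131. In a row they all but touch; across y each has 35 mm free on both sides. Five far checkers are fixed, out of reach
- saucer: white saucer, 110 mm across, 14 mm high, right of the phone; the tea glass stands in it. Origin at the centre of its underside.
- tea_glass: empty waisted tea glass, 92 mm high, 57 mm across the rim, standing in the saucer; origin at the centre of its underside, z up.
- sugar_bowl: white lidded ceramic sugar bowl, 100 mm across, 104 mm high to the top of its knob, on the robot's side of the phone; origin at the centre of its underside, z up.
- dice_tower: clear acrylic dice tower, 85 x 85 mm and 190 mm high, with an open tray in front (to 133 mm before the origin, -x), standing left of the board; origin under the tower's centre, z up.
- man0_mid (a point): centre (half-way up) of one of the nine ordinary near-side brown checkers, a flat wooden disc 36 mm across and 11 mm thick with two turned grooves; z is its axis.
- man1_mid (a point): centre (half-way up) of one of the nine ordinary near-side brown checkers, a flat wooden disc 36 mm across and 11 mm thick with two turned grooves; z is its axis.
- man2_mid (a point): centre (half-way up) of one of the nine ordinary near-side brown checkers, a flat wooden disc 36 mm across and 11 mm thick with two turned grooves; z is its axis.
- man3_mid (a point): centre (half-way up) of one of the nine ordinary near-side brown checkers, a flat wooden disc 36 mm across and 11 mm thick with two turned grooves; z is its axis.
- man4_mid (a point): centre (half-way up) of one of the nine ordinary near-side brown checkers, a flat wooden disc 36 mm across and 11 mm thick with two turned grooves; z is its axis.
- man5_mid (a point): centre (half-way up) of one of the nine ordinary near-side brown checkers, a flat wooden disc 36 mm across and 11 mm thick with two turned grooves; z is its axis.
- man6_mid (a point): centre (half-way up) of one of the nine ordinary near-side brown checkers, a flat wooden disc 36 mm across and 11 mm thick with two turned grooves; z is its axis.
- man7_mid (a point): centre (half-way up) of one of the nine ordinary near-side brown checkers, a flat wooden disc 36 mm across and 11 mm thick with two turned grooves; z is its axis.
- man8_mid (a point): centre (half-way up) of one of the nine ordinary near-side brown checkers, a flat wooden disc 36 mm across and 11 mm thick with two turned grooves; z is its axis.

How it is judged:
By the outcome, as a careful person would: the job done as asked, in the order asked, and still so for the second after the job is handed in, while the arm keeps its last pose, push and grip.
It also fails if it takes over 37 s, if anything falls off the work surface, if the arm or the gripper's body presses on something with over 40 N, if the wrist force passes 120 N, or if a joint passes its speed limit or range.

### The arm

A 6-joint arm with a two-finger parallel gripper is mounted at the origin on the work surface. World frame = base frame: x ahead of the robot, y to its left, z up, the work surface at z = 0. Lengths are in m, angles in rad, forces in N, time in s.
With the tool pointing down it reaches from about 0.25 to 0.725 m from the base axis. Payload 4 kg.
Tool frame: the origin (TCP) lies where the fingers leave the gripper's body, on its centre line; the fingertips stand 73 mm ahead of it and the grasp point (between the pads) lies 54 mm ahead of it (bot.tip_reach is the z of the fingertips in the tool frame, in m); z points along the fingers, x is the direction in which the jaws open and shut, and the axes are right-handed (so a half turn about z gives the same grasp; the last joint's range is limited). The gripper opens to 85 mm and grips with 20 to 120 N. Pads are 22 mm wide; open, the fingers measure 114 mm over their backs; the gripper's body (76 mm by 85 mm) begins 54 mm behind the grasp point. The pads swing forward as they close: fully open they stand 13 mm farther back than shut.
Start: joints at [-1.224, 0.241, 0.005, 1.335, 0, 1.571], TCP at [0.17, -0.47, 0.304] pointing down, gripper open.
Joint ranges: [-2.72, 2.72], [-1.05, 1.87], [-1.09, 1.28], [-1.99, 2.15], [-1.42, 1.44], [-3.14, 3.14]. Speed limits (rad/s): [2.79, 2.79, 3.14, 3.14, 3.14, 3.14].

### API

Orientations are given as a unit quaternion [x, y, z, w].
In Python, from workcell import bot, vision, job_done gives the robot as it stands.
- The arm moves only by the tool drive_tool, never from a script. Its argument "steps" is one flat list of numbers, 7 for each row, row after row: the shift along the tool's x, y, z in m, then the turn, a rotation vector about the tool's x, y, z in degrees, then the closure, from -1 (fully open) to 1 (shut). A call has 1 to 8 rows; each row shifts and turns the commanded pose from where the row before left it, along the tool's axes as they then stand; what a row does not reach is not made up. A row lasts 1/12 s, in which the tool goes at most 41.7 mm and 7.16 degrees, less where a joint would pass 70% of its speed; a pose out of reach is approached as far as the arm can. A call is refused whole if a number of a shift passes 0.0417 or a number of a turn 7.16, either way. A call with a gripper value outside its range is refused whole. The fingers move at their own pace and stop on an object; the grip force is fixed at half the most. Time passes only in rows, so rows that do not move let the fingers close. It gives the time, the measured TCP pose, the force and the opening at its end, in the units of the state.
- bot.get_obs(): the state, without advancing time (a new reading comes with each control period).
- vision.camera(name): name is "scene" or "top"; returns (picture, depth): 400x640x3 uint8, red, green, blue; 400x640 float32, m along the optical axis (not along the pixel's ray), 0 where there is no reading.
- vision.camera_model(name): a dict with "mtx" (3x3 intrinsics, pixels), "rvec" (rotation vector, rad) and "tvec" (3), from world to camera coordinates, as OpenCV has them. Camera axes: x right, y down, z forward; pixel columns grow to the right and rows downward; lengths in m; the calibration is good to about 2 mm. A picture is of the moment at which its call begins. camera_model takes no time and is no camera call.
- job_done(): hands the job in, once; it reports no verdict.
The state is a dict: "clock": time; "joint_pos": joint angles; "joint_vel": joint speeds; "tau": joint torques, N m; "eef_pos": TCP position; "tool_rot": TCP orientation; "ft_force": force on the tool from outside, world axes, zero at the start; "ft_torque": the same for the moment, N m; "grip_width": finger opening in m.
Only numpy, scipy, OpenCV 4.12 (cv2) and the standard library are available. Lean on these libraries where they do the work, as an engineer would, in place of code of your own. Each camera call takes 0.05 s, during which the arm holds its last target.

## Working session

There is one attempt and no reset: what is moved stays moved. The work goes in short steps, Python scripts to look and compute and a tool call to move; the robot and the scene stay as the last step left them, time stands still between calls to the robot, and variables do not carry over. Pictures are saved under pics/ and viewed, and the job is handed in when it is done.

Besides the shell and the picture viewer there is one more tool, called in YAML: its name, and indented under it one key for each argument. drive_tool: Moves the arm, as the interface text tells. Its arguments: {"type":"object","properties":{"steps":{"type":"array"}},"required":["steps"]}

```bash
mkdir -p pics; ls
cat > h.py <<'E'
import numpy as np,cv2
from workcell import bot,vision,job_done
def cam(n):
    m=vision.camera_model(n);K=np.array(m['mtx']);R=cv2.Rodrigues(np.array(m['rvec'],float))[0];t=np.array(m['tvec'],float).ravel();return K,R,t
def ray(n,u,v):
    K,R,t=cam(n);d=R.T@np.linalg.inv(K)@np.array([u,v,1.]);return -R.T@t,d
def atz(n,u,v,z):
    o,d=ray(n,u,v);return o+d*(z-o[2])/d[2]
def atd(n,u,v,dep):
    o,d=ray(n,u,v);return o+d*dep
def proj(n,p):
    K,R,t=cam(n);q=K@(R@np.array(p)+t);return q[:2]/q[2]
E
python3 - <<'E'
from h import *
for n in('scene','top'):
    p,d=vision.camera(n);cv2.imwrite(f'pics/{n}0.png',p[:,:,::-1]);np.savez(f'{n}0.npz',p=p,d=d);K,R,t=cam(n);print(n,K[0,0],-R.T@t,R[2])
print(bot.get_obs())
E
```

```text
pics
scene 422.7118035979675 [0.99431155 0.54721638 1.01922154] [-0.42119671 -0.45937951 -0.78202544]
top 476.9933269959201 [0.17709523 0.01283079 1.54142253] [ 0.20795142 -0.00385422 -0.97813156]
{'clock': 0.1, 'joint_pos': array([-1.22399638e+00,  2.41323892e-01,  3.86579460e-03,  1.33522617e+00,
        1.12080154e-05,  1.57078178e+00]), 'joint_vel': array([-0.00073034, -0.00231506,  0.00292142,  0.00022448, -0.00015206,
        0.00145307]), 'tau': array([ 5.74246478e-04, -3.73138297e+01,  2.53010005e+01,  1.08506312e-02,
        8.15794749e-06,  1.99543656e-06]), 'eef_pos': array([ 0.16979932, -0.46982188,  0.30311135]), 'tool_rot': array([ 8.18505495e-01, -5.74497923e-01, -7.69419096e-04, -5.46908241e-04]), 'ft_force': array([-0.41013794,  0.0797811 , -0.23198484]), 'ft_torque': array([-0.02330503,  0.01031308,  0.02065398]), 'grip_width': 0.08586620016785519}
```

View pics/scene0.png

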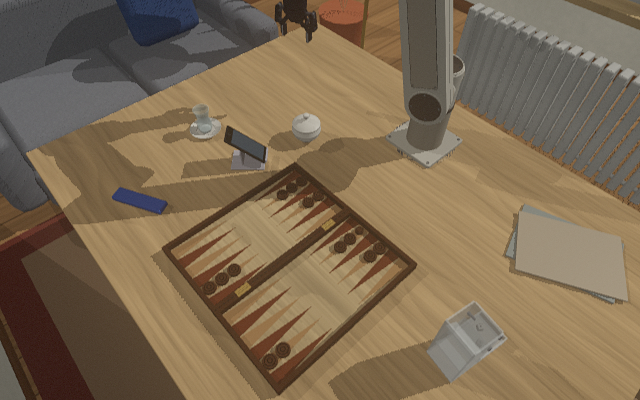

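View pics/top0.png

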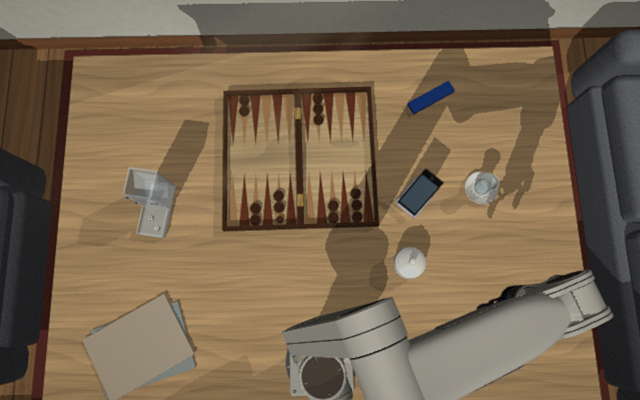

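Run:
```python
from h import *
p=np.load('top0.npz')['p'][:,:,::-1]
a=cv2.resize(p[175:235,220:380],None,fx=5,fy=5,interpolation=cv2.INTER_CUBIC)
b=cv2.resize(p[160:220,385:445],None,fx=5,fy=5,interpolation=cv2.INTER_CUBIC)
b=cv2.copyMakeBorder(b,0,0,0,500,cv2.BORDER_CONSTANT)
q=np.load('scene0.npz')['p'][:,:,::-1]
c=cv2.resize(q[115:180,215:275],(300,300),interpolation=cv2.INTER_CUBIC)
b[:,350:650]=c
cv2.imwrite('pics/c1.png',np.vstack([a,b]))
cv2.imwrite('pics/c2.png',cv2.resize(q[170:280,265:395],None,fx=5,fy=5,interpolation=cv2.INTER_CUBIC))
```

```text
(no output)
```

View pics/c1.png

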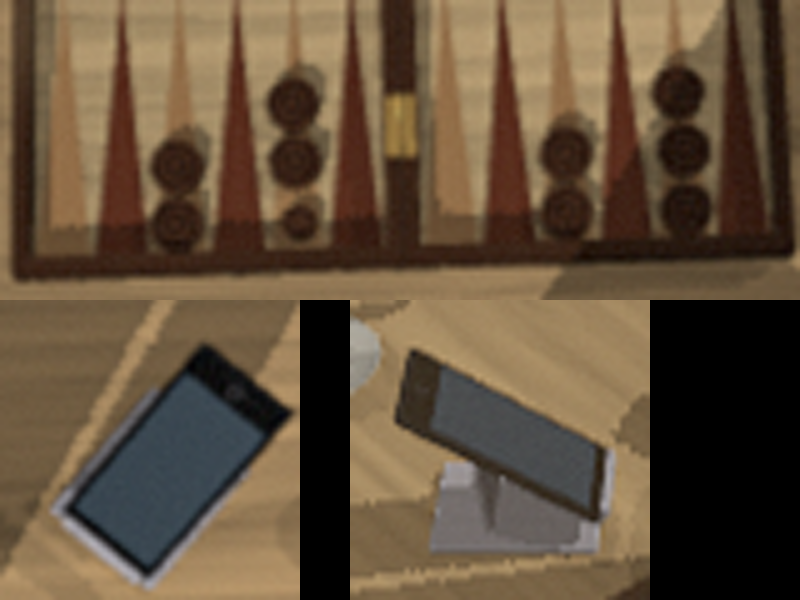

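View pics/c2.png

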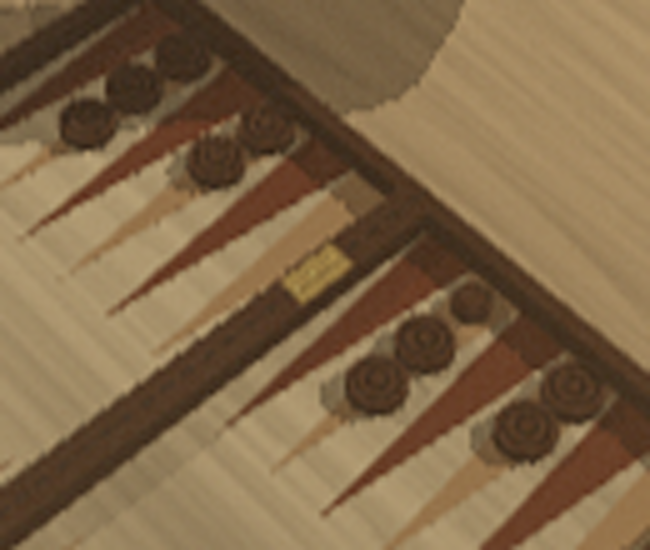

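Run:
```python
from h import *
f=lambda x,y,ox,oy:(ox+(x+.5)/5-.5,oy+(y+.5)/5-.5)
print('stray top',atz('top',*f(300,221,220,175),.02),'scene',atz('scene',*f(472,298,265,170),.02))
# all men top centers
M=[(178,223),(178,165),(296,161),(294,103),(568,213),(567,153),(686,210),(683,151),(679,91)]
X=[atz('top',*f(*m,220,175),.021)[:2] for m in M]
B=np.array([(-208,145),(-170,145),(-170,69),(-131,69),(-208,-107),(-170,-107),(-208,-183),(-170,-183),(-131,-183)])/1e3
X=np.array(X)
# rigid
c=X.mean(0);b=B.mean(0);U,S,Vt=np.linalg.svd((B-b).T@(X-c));R=(U@Vt).T;t=c-R@b
print('yaw',np.degrees(np.arctan2(R[1,0],R[0,0])),t,'res mm',np.round((B@R.T+t-X)*1e3,1).tolist())
print('stray pred',R@np.array([-.208,.069])+t)
S=[(184,57),(134,88),(88,123),(267,128),(216,160),(424,344),(377,384),(572,390),(525,430)]
BS=np.array([(-208,-183),(-170,-183),(-131,-183),(-208,-107),(-170,-107),(-170,69),(-131,69),(-208,145),(-170,145)])/1e3
for s,bb in zip(S,BS): print(np.round(atz('scene',*f(*s,265,170),.021)[:2],4),np.round(R@bb+t,4))
g=lambda x,y:f(x,y-300,385,160)
print('lens',atz('top',*g(235,392),.118))
T=[(205,345),(291,411)]
P=[atz('top',*g(*q),.124) for q in T];print('upper',P,np.linalg.norm(P[0]-P[1]))
L=[(68,510),(150,573)]
Q=[atz('top',*g(*q),.028) for q in L];print('lower',Q,np.linalg.norm(Q[0]-Q[1]))
# depth
d=np.load('top0.npz')['d']
pts=[]
for v in range(165,215):
  for u in range(395,445):
    p=atd('top',u,v,d[v,u]); 
    if d[v,u]>0 and .035<p[2]<.14: pts.append(p)
pts=np.array(pts);cc=pts.mean(0);n=np.linalg.svd(pts-cc)[2][2];n*=np.sign(n[2]);print(len(pts),cc,n,'elev',np.degrees(np.arcsin(n[2])),'az',np.degrees(np.arctan2(n[1],n[0])))
print('res',np.std((pts-cc)@n))
h=np.array([n[0],n[1],0])/np.hypot(n[0],n[1])
y=np.array([-h[1],h[0],0])
print('rect yaw', cv2.minAreaRect((pts[:,:2]*1000).astype(np.float32)))
```

```text
stray top [0.44165387 0.12533914 0.02      ] scene [0.44383603 0.12407647 0.02      ]
yaw 0.39405243026817327 [0.65110544 0.06026421] res mm [[0.2, -0.3], [0.0, -0.2], [-0.4, 0.5], [-0.1, -0.4], [0.9, -0.1], [-0.7, 0.7], [1.0, 0.3], [0.1, 0.1], [-1.0, -0.6]]
stray pred [0.44263581 0.12783206]
[ 0.4492 -0.1225] [ 0.4444 -0.1242]
[ 0.4886 -0.1238] [ 0.4824 -0.1239]
[ 0.5273 -0.1209] [ 0.5214 -0.1236]
[ 0.4485 -0.0459] [ 0.4438 -0.0482]
[ 0.4879 -0.0478] [ 0.4818 -0.0479]
[0.4868 0.1285] [0.4806 0.1281]
[0.5248 0.1299] [0.5196 0.1284]
[0.4469 0.2045] [0.4421 0.2038]
[0.4848 0.2048] [0.4801 0.2041]
lens [ 0.54200224 -0.35083807  0.118     ]
upper [array([ 0.57072862, -0.33297573,  0.124     ]), array([ 0.5277225 , -0.38272982,  0.124     ])] 0.06576469450518092
lower [array([ 0.48852431, -0.25993278,  0.028     ]), array([ 0.44593134, -0.31039789,  0.028     ])] 0.06603702235236925
974 [ 0.5095899  -0.32169735  0.08076882] [-0.47042534  0.42615614  0.7727166 ] elev 50.59846800308332 az 137.82671492509672
res 0.0032200062809103844
rect yaw ((504.44427490234375, -317.7122497558594), (72.48162841796875, 124.94557189941406), 48.15226745605469)
```

drive_tool:
  steps: [0, 0, 0, 0, 0, -7, -0.2, 0, 0, 0, 0, 0, -7, -0.2, 0, 0, 0, 0, 0, -7, -0.2, 0, 0, 0, 0, 0, -7, -0.2, 0, 0, 0, 0, 0, -7, -0.2, 0, 0, 0, 0, 0, -7, -0.2, 0, 0, 0, 0, 0, -7, -0.2, 0, 0, 0, 0, 0, -7, -0.2]

```text
clock: 0.77
eef_pos: [0.1698, -0.47, 0.3033]
tool_rot: [0.993, -0.12, -0.0, -0.001]
ft_force: [0.2, -0.9, -0.4]
grip_width: 0.0512
```

drive_tool:
  steps: [0, 0, 0, 0, 0, -7, -0.2, 0, 0, 0, 0, 0, -7, -0.2, 0, 0, 0, 0, 0, -7, -0.2, 0, 0, 0, 0, 0, -7, -0.2, 0, 0, 0, 0, 0, -7, -0.2, 0, 0, 0, 0, 0, -7, -0.2, 0, 0, 0, 0, 0, -7, -0.2, 0, 0, 0, 0, 0, -7, -0.2]

```text
clock: 1.43
eef_pos: [0.1699, -0.47, 0.3034]
tool_rot: [0.933, 0.36, 0.0, -0.001]
ft_force: [-0.5, -0.1, -1.4]
grip_width: 0.0513
```

drive_tool:
  steps: [0, 0, 0, 0, 0, -7, -0.2, 0, 0, 0, 0, 0, -7, -0.2, 0, 0, 0, 0, 0, -7, -0.2, 0, 0, 0, 0, 0, -7, -0.2, 0, 0, 0, 0, 0, -7, -0.2, 0, 0, 0, 0, 0, -7, -0.2, 0, 0, 0, 0, 0, -6.5, -0.2]

```text
clock: 2.02
eef_pos: [0.1698, -0.47, 0.3033]
tool_rot: [0.703, 0.711, 0.0, -0.001]
ft_force: [-0.9, 0.5, 0.4]
grip_width: 0.0512
```

Run:
```python
from h import *
from scipy.spatial.transform import Rotation as Ro
o=bot.get_obs();print(o['clock'],o['eef_pos'],Ro.from_quat(o['tool_rot']).as_matrix().round(4),o['joint_pos'],o['grip_width'],bot.tip_reach)
```

```text
2.0167 [ 0.1698324  -0.46995613  0.30334723] [[-1.240e-02  9.999e-01 -4.000e-04]
 [ 9.999e-01  1.240e-02  1.200e-03]
 [ 1.200e-03 -4.000e-04 -1.000e+00]] [-1.22402149e+00  2.41114205e-01  4.20925554e-03  1.33520356e+00
  2.62325067e-06 -1.23638567e+00] 0.05124317569659092 0.0726
```

drive_tool:
  steps: [0.037, 0.0174, 0, 0, 0, 0, -0.2, 0.037, 0.0174, 0, 0, 0, 0, -0.2, 0.037, 0.0174, 0, 0, 0, 0, -0.2, 0.037, 0.0174, 0, 0, 0, 0, -0.2, 0.037, 0.0174, 0, 0, 0, 0, -0.2, 0.037, 0.0174, 0, 0, 0, 0, -0.2, 0.037, 0.0174, 0, 0, 0, 0, -0.2, 0.037, 0.0174, 0, 0, 0, 0, -0.2]

```text
clock: 2.68
eef_pos: [0.3072, -0.1714, 0.3038]
tool_rot: [0.705, 0.709, 0.0, -0.0]
ft_force: [-0.2, -0.2, 0.3]
grip_width: 0.0511
```

drive_tool:
  steps: [0.037, 0.0174, 0.01, 0, 0, 0, -0.2, 0.037, 0.0174, 0.01, 0, 0, 0, -0.2, 0.037, 0.0174, 0.01, 0, 0, 0, -0.2, 0.037, 0.0174, 0.01, 0, 0, 0, -0.2, 0.037, 0.0174, 0.01, 0, 0, 0, -0.2, 0.037, 0.0174, 0.02, 0, 0, 0, -0.2, 0.037, 0.0174, 0.02, 0, 0, 0, -0.2, 0.037, 0.0174, 0.02, 0, 0, 0, -0.2]

```text
clock: 3.35
eef_pos: [0.4395, 0.1143, 0.1986]
tool_rot: [0.705, 0.71, 0.0, 0.0]
ft_force: [1.2, -1.8, 0.9]
grip_width: 0.0515
```

drive_tool:
  steps: [0, 0, 0, 0, 0, 0, -0.2, 0, 0, 0, 0, 0, 0, -0.2]

```text
clock: 3.52
eef_pos: [0.4386, 0.1137, 0.1975]
tool_rot: [0.703, 0.711, -0.002, -0.001]
ft_force: [0.2, -0.3, -0.3]
grip_width: 0.0514
```

Run:
```python
from h import *
from scipy.spatial.transform import Rotation as Ro
o=bot.get_obs();print(o['clock'],o['eef_pos'],Ro.from_quat(o['tool_rot']).as_matrix().round(4),o['joint_pos'])
p,d=vision.camera('scene');np.savez('scene1.npz',p=p,d=d)
print(proj('scene',[.441,.125,.015]))
p=p[:,:,::-1];cv2.imwrite('pics/s1.png',cv2.resize(p[150:270,290:430],None,fx=5,fy=5,interpolation=cv2.INTER_CUBIC))
p,d=vision.camera('top');p=p[:,:,::-1];np.savez('top1.npz',p=p,d=d);cv2.imwrite('pics/t1.png',cv2.resize(p[130:300,370:530],None,fx=3.5,fy=3.5,interpolation=cv2.INTER_CUBIC))
```

```text
3.5167 [0.43859101 0.11373831 0.19750582] [[-0.0104  0.9999 -0.0043]
 [ 0.9999  0.0104 -0.0013]
 [-0.0012 -0.0043 -1.    ]] [ 2.53824187e-01  2.30952194e-01 -2.99447449e-01  1.04488067e+00
 -1.70707440e-04  2.43461107e-01]
[359.77649451 229.84070142]
```

View pics/s1.png

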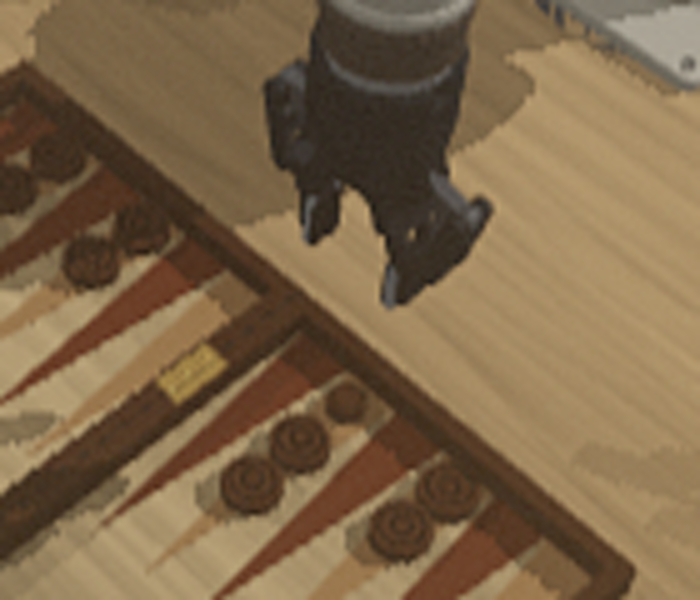

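View pics/t1.png

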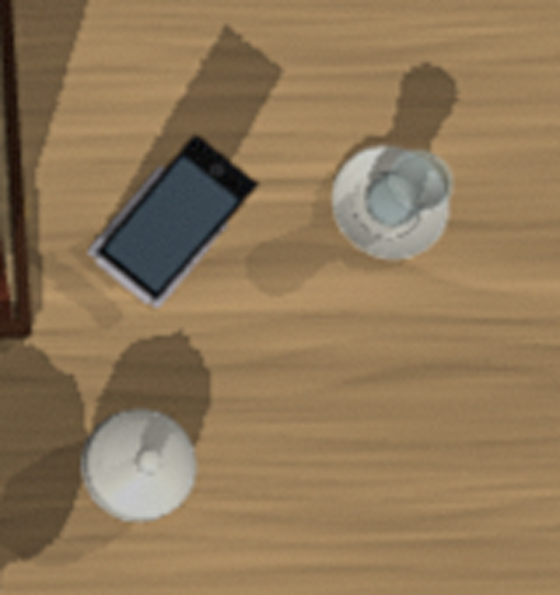

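Run:
```python
from h import *
for y in(-.029,.029):
  for l in (.066,.070,.0726): print(y,l,proj('scene',[.4386-.0043*l,.1137+y,.1975-l]))
for z in(.015,.018):print(atz('scene',359,229.8,z))
for s in ((346,402),(300,443),(252,484),(447,490),(400,530)): print(atz('scene',290+(s[0]+.5)/5-.5,150+(s[1]+.5)/5-.5,.017))
```

```text
-0.029 0.066 [353.52947935 195.69066707]
-0.029 0.07 [353.42361294 196.61447513]
-0.029 0.0726 [353.35511039 197.21223979]
0.029 0.066 [369.09887213 208.51028609]
0.029 0.07 [368.94679334 209.42015065]
0.029 0.0726 [368.84839896 210.0088294 ]
[0.44256554 0.12342    0.015     ]
[0.44421382 0.12468604 0.018     ]
[0.44458553 0.12436873 0.017     ]
[0.48389746 0.12672244 0.017     ]
[0.52291026 0.12826915 0.017     ]
[0.44469373 0.20308174 0.017     ]
[0.48279522 0.2034505  0.017     ]
```

drive_tool:
  steps: [0.0054, 0.0021, 0.013, 0, 0.1, 0, 0.15, 0.0054, 0.0021, 0.013, 0, 0, 0, 0.15, 0, 0, 0.013, 0, 0, 0, 0.15, 0, 0, 0.013, 0, 0, 0, 0.15, 0, 0, 0.013, 0, 0, 0, 0.15, 0, 0, 0.01, 0, 0, 0, 0.15, 0, 0, 0, 0, 0, 0, 0.15, 0, 0, 0, 0, 0, 0, 0.15]

```text
clock: 4.28
eef_pos: [0.4432, 0.122, 0.1251]
tool_rot: [0.706, 0.709, 0.001, -0.001]
ft_force: [0.4, 0.4, 0.6]
grip_width: 0.0361
```

Run:
```python
from h import *
from scipy.spatial.transform import Rotation as Ro
o=bot.get_obs();print(o['clock'],o['eef_pos'],Ro.from_quat(o['tool_rot']).as_matrix().round(4),o['grip_width'],bot.tip_reach)
p,d=vision.camera('scene')
p=p[:,:,::-1];cv2.imwrite('pics/s2.png',cv2.resize(p[180:250,320:410],None,fx=8,fy=8,interpolation=cv2.INTER_CUBIC))
```

```text
4.2833 [0.4432214  0.12197495 0.12509894] [[-0.0042  1.     -0.    ]
 [ 1.      0.0042  0.0016]
 [ 0.0016 -0.     -1.    ]] 0.036060195503354826 0.0726
```

View pics/s2.png

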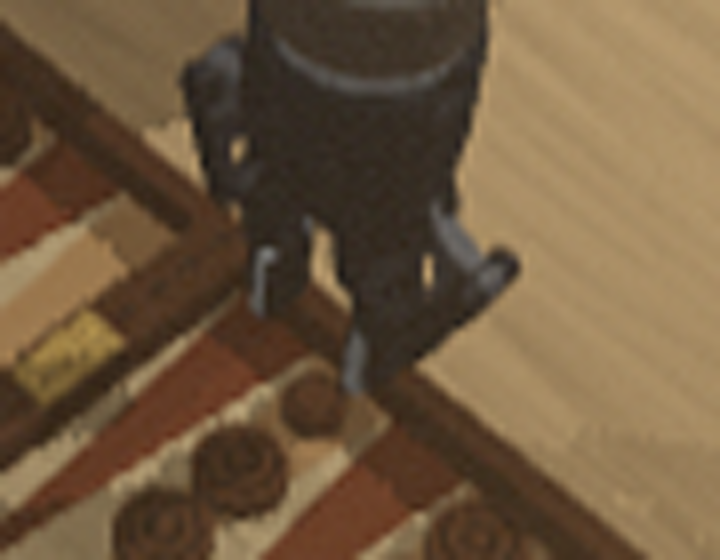

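drive_tool:
  steps: [0.0025, -0.0005, 0.01, 0, 0, 0, 0.15, 0, 0, 0.01, 0, 0, 0, 0.15, 0, 0, 0.01, 0, 0, 0, 0.15, 0, 0, 0.006, 0, 0, 0, 0.15, 0, 0, 0, 0, 0, 0, 0.15, 0, 0, 0, 0, 0, 0, 0.15]

```text
clock: 4.83
eef_pos: [0.4432, 0.1256, 0.0891]
tool_rot: [0.705, 0.709, 0.001, -0.0]
ft_force: [-0.2, 0.3, 0.8]
grip_width: 0.0362
```

Run:
```python
from h import *
o=bot.get_obs();print(o['clock'],o['eef_pos'],o['ft_force'],o['grip_width'])
p,d=vision.camera('scene')
p=p[:,:,::-1];cv2.imwrite('pics/s3.png',cv2.resize(p[180:250,320:410],None,fx=8,fy=8,interpolation=cv2.INTER_CUBIC))
```

```text
4.8333 [0.4431931  0.12561554 0.08907465] [-0.23168156  0.27141084  0.77966787] 0.03622585990666245
```

View pics/s3.png

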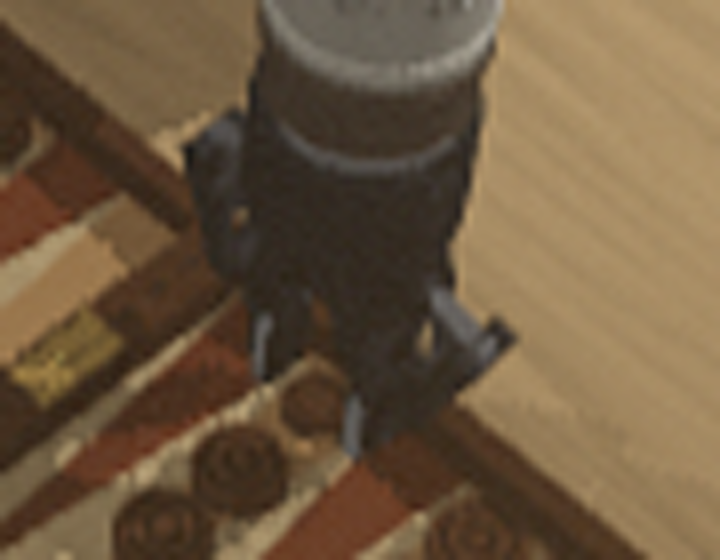

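drive_tool:
  steps: [0, 0, 0.001, 0, 0, 0, 0.15, 0, 0, 0.001, 0, 0, 0, 0.15, 0, 0, 0.001, 0, 0, 0, 0.15, 0, 0, 0.001, 0, 0, 0, 0.15, 0, 0, 0, 0, 0, 0, 0.15]

```text
clock: 5.3
eef_pos: [0.4428, 0.1257, 0.0844]
tool_rot: [0.705, 0.709, 0.001, -0.001]
ft_force: [1.0, -0.3, 0.3]
grip_width: 0.0363
```

drive_tool:
  steps: [0, 0, 0.001, 0, 0, 0, 0.15, 0, 0, 0, 0, 0, 0, 0.15]

```text
clock: 5.47
eef_pos: [0.4428, 0.1258, 0.0833]
tool_rot: [0.705, 0.709, 0.0, -0.001]
ft_force: [-0.8, 0.4, 0.2]
grip_width: 0.0363
```

drive_tool:
  steps: [0, 0, 0.001, 0, 0, 0, 0.15, 0, 0, 0, 0, 0, 0, 0.15]

```text
clock: 5.63
eef_pos: [0.4428, 0.1257, 0.0824]
tool_rot: [0.705, 0.709, 0.001, -0.001]
ft_force: [-0.0, -0.1, -0.0]
grip_width: 0.0361
```

drive_tool:
  steps: [0, 0, 0.001, 0, 0, 0, 0.15, 0, 0, 0, 0, 0, 0, 0.15]

```text
clock: 5.8
eef_pos: [0.443, 0.1258, 0.0816]
tool_rot: [0.705, 0.709, 0.001, -0.001]
ft_force: [0.7, 0.4, 2.5]
grip_width: 0.0363
```

drive_tool:
  steps: [0, 0, -0.0025, 0, 0, 0, 0.15, 0, 0, 0, 0, 0, 0, 0.3, 0, 0, 0, 0, 0, 0, 0.5, 0, 0, 0, 0, 0, 0, 1, 0, 0, 0, 0, 0, 0, 1, 0, 0, 0, 0, 0, 0, 1]

```text
clock: 6.3
eef_pos: [0.4431, 0.1258, 0.0846]
tool_rot: [0.705, 0.709, 0.001, -0.0]
ft_force: [-1.0, -0.6, 4.9]
grip_width: 0.0205
```

drive_tool:
  steps: [0, 0, 0, 0, 0, 0, 1, 0, 0, 0, 0, 0, 0, 1]

```text
clock: 6.47
eef_pos: [0.4431, 0.1258, 0.0845]
tool_rot: [0.705, 0.709, 0.001, -0.0]
ft_force: [-1.7, 0.1, 5.3]
grip_width: 0.0206
```

Run:
```python
from h import *
p,d=vision.camera('scene')
p=p[:,:,::-1];cv2.imwrite('pics/s4.png',cv2.resize(p[190:250,320:400],None,fx=9,fy=9,interpolation=cv2.INTER_CUBIC))
```

```text
(no output)
```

View pics/s4.png

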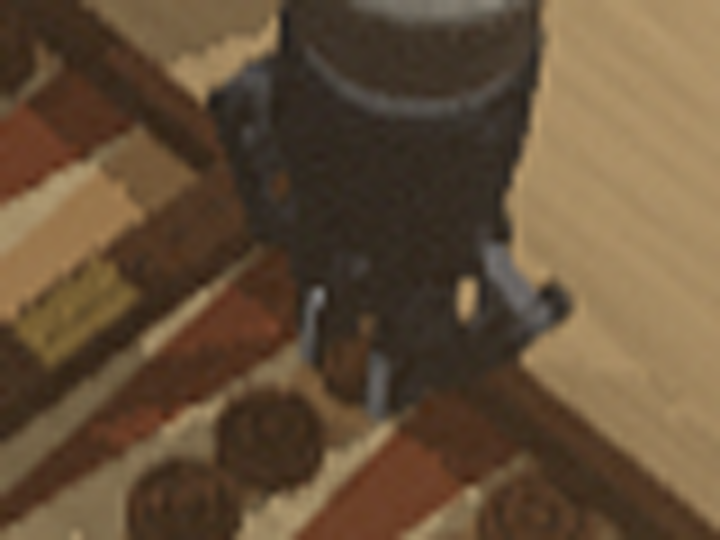

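drive_tool:
  steps: [0, 0, -0.002, 0, 0, 0, 1, 0, 0, -0.004, 0, 0, 0, 1, 0, 0, -0.008, 0, 0, 0, 1, 0, 0, -0.016, 0, 0, 0, 1, 0, 0, -0.025, 0, 0, 0, 1, 0, 0, -0.025, 0, 0, 0, 1, 0, 0, 0, 0, 0, 0, 1, 0, 0, 0, 0, 0, 0, 1]

```text
clock: 7.18
eef_pos: [0.4442, 0.126, 0.166]
tool_rot: [0.705, 0.709, 0.003, 0.001]
ft_force: [0.3, -0.0, -0.3]
grip_width: 0.0204
```

Run:
```python
from h import *
o=bot.get_obs();print(o['clock'],o['eef_pos'],o['ft_force'],o['grip_width'])
p,d=vision.camera('scene')
p=p[:,:,::-1];cv2.imwrite('pics/s5.png',cv2.resize(p[170:250,310:410],None,fx=7,fy=7,interpolation=cv2.INTER_CUBIC))
```

```text
7.1833 [0.44418614 0.12597884 0.16600006] [ 0.28626234 -0.0302287  -0.2823453 ] 0.020428383391670857
```

View pics/s5.png

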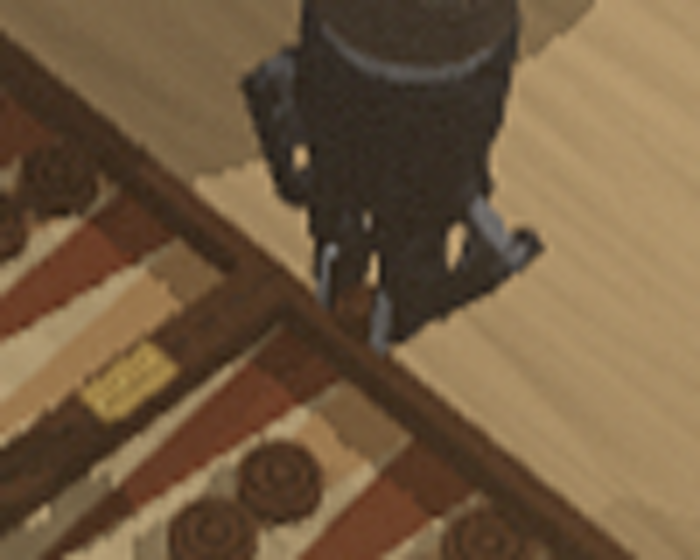

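Run:
```python
from h import *
print('lens scene?',proj('scene',[.542,-.351,.118]), atz('scene',228.3,134.3,.118))
from scipy.optimize import least_squares
for f,key in(('top0.npz',0),('top1.npz',1)):
    z=np.load(f);d=z['d'];n0=np.array([-.482,.425,.766]);L=np.array([.542,-.351,.118])
    h=np.array([n0[0],n0[1],0]);h/=np.linalg.norm(h);y=np.array([-h[1],h[0],0]);x=np.cross(y,n0)
    pts=[]
    for v in range(160,220):
      for u in range(390,450):
        p=atd('top',u,v,d[v,u]);q=p-L
        if -.125<q@x*(1 if x[2]>0 else -1)<.006 and abs(q@y)<.029 and abs(q@n0)<.012: pts.append(p)
    pts=np.array(pts);c=pts.mean(0);n=np.linalg.svd(pts-c)[2][2];n*=np.sign(n[2])
    print(len(pts),n,np.degrees(np.arcsin(n[2])),np.degrees(np.arctan2(n[1],n[0])),'lens off plane mm',1e3*(L-c)@n,np.std((pts-c)@n))
q=np.load('scene0.npz')['p'][:,:,::-1];t=np.load('top1.npz')['p']
cv2.imwrite('pics/c3.png',np.hstack([cv2.resize(q[120:160,215:265],None,fx=8,fy=8,interpolation=cv2.INTER_CUBIC),cv2.resize(t[165:205,400:450],None,fx=8,fy=8,interpolation=cv2.INTER_CUBIC)]))
```

```text
lens scene? [229.84530622 133.7062425 ] [ 0.54709678 -0.35194081  0.118     ]Traceback (most recent call last):
  File "<stdin>", line 10, in <module>
  File "h.py", line 10, in atd
    o,d=ray(n,u,v);return o+d*dep
        ~~~^^^^^^^
  File "h.py", line 6, in ray
    K,R,t=cam(n);d=R.T@np.linalg.inv(K)@np.array([u,v,1.]);return -R.T@t,d
          ~~~^^^
  File "h.py", line 4, in cam
    m=vision.camera_model(n);K=np.array(m['mtx']);R=cv2.Rodrigues(np.array(m['rvec'],float))[0];t=np.array(m['tvec'],float).ravel();return K,R,t
ValueError: time passes only in moves, steps and waits
```

Cache the camera model (too many calls).

```bash
sed -i 's/^def cam/import functools\n@functools.lru_cache(None)\ndef cam/' h.py
python3 - <<'E'
from h import *
for f,key in(('top0.npz',0),('top1.npz',1)):
    z=np.load(f);d=z['d'];n0=np.array([-.482,.425,.766]);L=np.array([.542,-.351,.118])
    h=np.array([n0[0],n0[1],0]);h/=np.linalg.norm(h);y=np.array([-h[1],h[0],0]);x=np.cross(y,n0)
    pts=[]
    for v in range(160,220):
      for u in range(390,450):
        p=atd('top',u,v,d[v,u]);q=p-L
        if -.125<q@x*(1 if x[2]>0 else -1)<.006 and abs(q@y)<.029 and abs(q@n0)<.012: pts.append(p)
    pts=np.array(pts);c=pts.mean(0);n=np.linalg.svd(pts-c)[2][2];n*=np.sign(n[2])
    print(len(pts),n,np.degrees(np.arcsin(n[2])),np.degrees(np.arctan2(n[1],n[0])),'lens off plane mm',1e3*(L-c)@n,np.std((pts-c)@n))
q=np.load('scene0.npz')['p'][:,:,::-1];t=np.load('top1.npz')['p']
cv2.imwrite('pics/c3.png',np.hstack([cv2.resize(q[120:160,215:265],None,fx=8,fy=8,interpolation=cv2.INTER_CUBIC),cv2.resize(t[165:205,400:450],None,fx=8,fy=8,interpolation=cv2.INTER_CUBIC)]))
E
```

```text
721 [-0.46477595  0.44357563  0.76630541] 50.02326709482827 136.33700211827883 lens off plane mm 0.3973568875134613 0.0031065238477363264
725 [-0.47722544  0.42107171  0.77133293] 50.47373643606102 138.57697958473003 lens off plane mm 1.0499966731637198 0.0030597120087870926
```

View pics/c3.png

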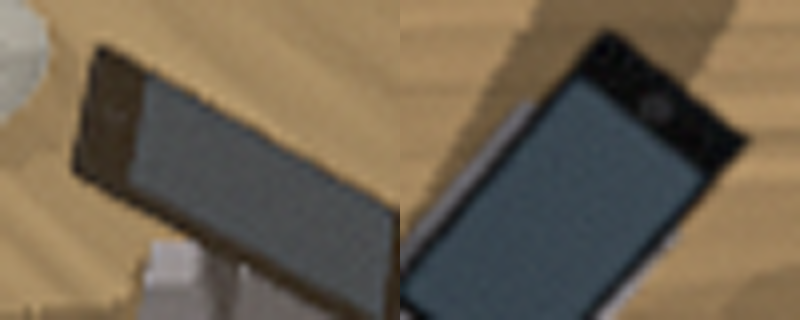

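drive_tool:
  steps: [-0.015, 0, -0.02, 0, 0, 0, 1, -0.03, 0, -0.03, 0, 0, 0, 1, -0.035, 0, -0.03, 0, 0, 0, 1, -0.035, 0, -0.03, 0, 0, 0, 1, -0.035, 0, -0.02, 0, 0, 0, 1, -0.035, 0.004, 0, 0, 0, 0, 1, -0.035, 0.004, 0, 0, 0, 0, 1, -0.035, 0.004, 0, 0, 0, 0, 1]

```text
clock: 7.9
eef_pos: [0.4559, -0.1238, 0.2866]
tool_rot: [0.705, 0.709, 0.0, -0.001]
ft_force: [-0.0, -0.3, -0.1]
grip_width: 0.0211
```

drive_tool:
  steps: [-0.035, 0.004, 0, 0, 0, 0, 1, -0.035, 0, 0, 0, 0, 0, 1, -0.035, 0, 0, 0, 0, 0, 1, -0.03, 0, 0, 0, 0, 0, 1, -0.015, 0, 0, 0, 0, 0, 1, 0, 0, 0, 0, 0, 0, 1]

```text
clock: 8.4
eef_pos: [0.4608, -0.2749, 0.2852]
tool_rot: [0.706, 0.708, 0.0, -0.002]
ft_force: [-0.6, -0.1, -0.9]
grip_width: 0.0206
```

drive_tool:
  steps: [0, 0, 0, -5, -4.4, 0, 1, 0, 0, 0, -5, -4.4, 0, 1, 0, 0, 0, -5, -4.4, 0, 1, 0, 0, 0, -5, -4.4, 0, 1, 0, 0, 0, -5, -4.4, 0, 1, 0, 0, 0, -5, -4.4, 0, 1, 0, 0, 0, 0, 0, 0, 1, 0, 0, 0, 0, 0, 0, 1]

```text
clock: 9.07
eef_pos: [0.4592, -0.2696, 0.284]
tool_rot: [0.663, 0.669, 0.023, 0.336]
ft_force: [0.7, -0.1, 0.5]
grip_width: 0.0209
```

```bash
cat > fin.py <<'E'
from h import *
from scipy.spatial.transform import Rotation as Ro
L=np.array([.5425,-.3515,.118]);az=np.radians(138.4);el=np.radians(50)
n=np.array([np.cos(el)*np.cos(az),np.cos(el)*np.sin(az),np.sin(el)])
o=bot.get_obs();R=Ro.from_quat(o['tool_rot']).as_matrix();p=o['eef_pos']
D=.0695
print(o['clock'],p,o['joint_pos'].round(2),o['grip_width'],o['ft_force'].round(1))
zt=-n;a=np.cross(R[:,2],zt);ang=np.arcsin(np.linalg.norm(a));rv=R.T@(a/np.linalg.norm(a))*np.degrees(ang)
T=L+n*(.102+D)
print('rot tool deg',rv.round(2),'shift tool mm',(R.T@(T-p)*1e3).round(1))
q=p+R[:,2]*D-L;print('disc dist',q@n,'lateral',np.linalg.norm(q-q@n*n))
E
python3 fin.py
```

```text
9.0667 [ 0.45915085 -0.26958576  0.28400929] [-0.46 -0.03 -0.56  0.37 -0.16 -0.53] 0.020919729049100548 [ 0.7 -0.1  0.5]
rot tool deg [-0.12 -0.77 -0.  ] shift tool mm [  6.7 -16.8  30.8]
disc dist 0.1326988440133271 lateral 0.017798273407080945
```

drive_tool:
  steps: [0.0022, -0.0056, 0.0075, -0.1, -0.4, 0, 1, 0.0022, -0.0056, 0.0075, 0, -0.4, 0, 1, 0.0022, -0.0056, 0.0075, 0, 0, 0, 1, 0, 0, 0.007, 0, 0, 0, 1, 0, 0, 0, 0, 0, 0, 1, 0, 0, 0, 0, 0, 0, 1]

```text
clock: 9.57
eef_pos: [0.4635, -0.2816, 0.2544]
tool_rot: [0.663, 0.664, 0.02, 0.345]
ft_force: [-1.0, -0.7, -0.2]
grip_width: 0.0204
```

```bash
cat >> fin.py <<'E'
import sys
ims=[]
for c in('top','scene'):
    pic,d=vision.camera(c);np.savez(f'{c}_f.npz',p=pic,d=d)
    u,v=proj(c,p+R[:,2]*D);print(c,'disc px',u,v,'lens px',proj(c,L),'origin',int(u)-30,int(v)-30)
    ims.append(cv2.resize(pic[int(v)-30:int(v)+35,int(u)-30:int(u)+35,::-1],None,fx=6,fy=6,interpolation=cv2.INTER_CUBIC))
cv2.imwrite(f'pics/{sys.argv[1]}.png',np.hstack(ims))
E
python3 fin.py f1
```

```text
9.5667 [ 0.46352607 -0.28164994  0.25439491] [-0.48  0.02 -0.61  0.24 -0.16 -0.54] 0.02042372873076336 [-1.  -0.7 -0.2]
rot tool deg [ 0.33  0.37 -0.  ] shift tool mm [ 4.8 -5.   0.7]
disc dist 0.10275740200268263 lateral 0.007505276520851151
top disc px 426.0162837119971 185.95516066130313 lens px [431.80296816 177.83909373] origin 396 155
scene disc px 245.78338456228002 112.59913550040815 lens px [229.61838675 133.69652099] origin 215 82
```

View pics/f1.png

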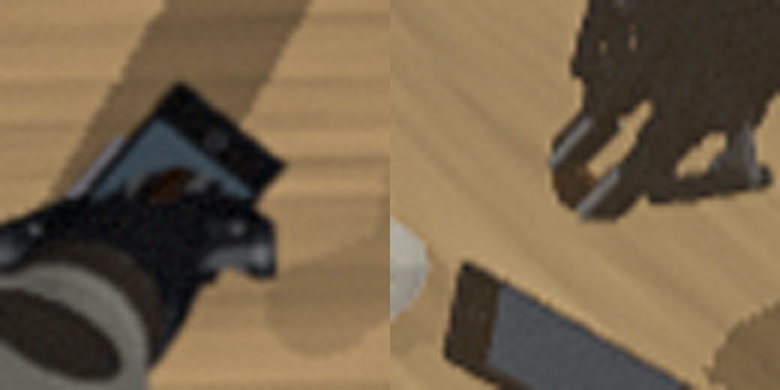

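drive_tool:
  steps: [0.0025, -0.0025, 0.0005, 0.3, 0.3, 0, 1, 0.0025, -0.0025, 0, 0, 0, 0, 1, 0, 0, 0, 0, 0, 0, 1, 0, 0, 0, 0, 0, 0, 1]

```text
clock: 10.0
eef_pos: [0.4581, -0.277, 0.2484]
tool_rot: [0.663, 0.665, 0.019, 0.342]
ft_force: [0.3, 0.0, -0.5]
grip_width: 0.0203
```

```bash
python3 fin.py f2
python3 - <<'E'
import cv2
import numpy as np
q=np.load('scene_f.npz')['p'][:,:,::-1]
cv2.imwrite('pics/f2z.png',cv2.resize(q[90:130,225:275],None,fx=14,fy=14,interpolation=cv2.INTER_CUBIC))
E
```

```text
10.0 [ 0.45812425 -0.27700463  0.24842947] [-0.47  0.02 -0.63  0.24 -0.16 -0.53] 0.02027988475743666 [ 0.3  0.  -0.5]
rot tool deg [0.01 0.07 0.  ] shift tool mm [-1.4  2.   0.8]
disc dist 0.10276406863670844 lateral 0.002354276980465379
top disc px 423.9670067942235 188.4169686662815 lens px [431.80296816 177.83909373] origin 393 158
scene disc px 248.60750994488595 114.25071493358854 lens px [229.61838675 133.69652099] origin 218 84
```

View pics/f2.png

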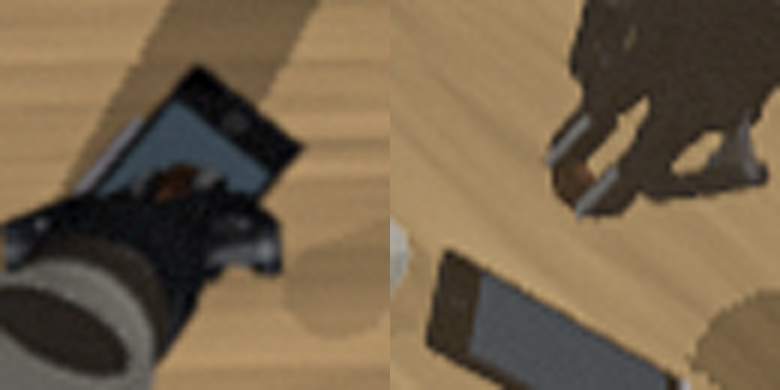

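View pics/f2z.png

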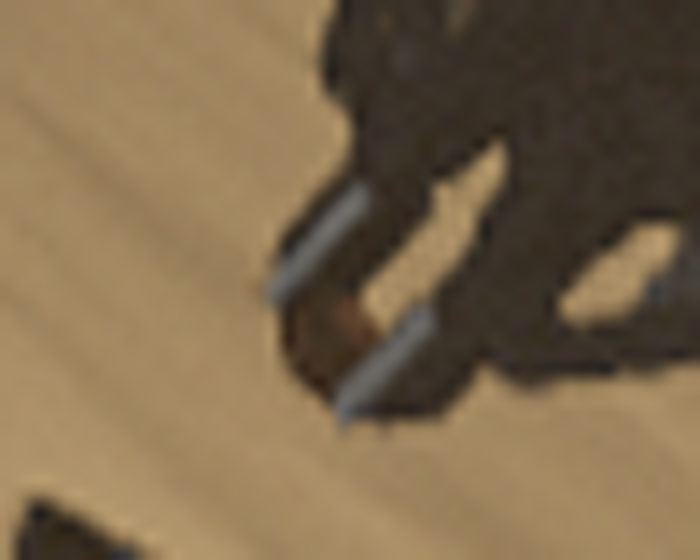

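```bash
cat > ov.py <<'E'
from h import *
from scipy.spatial.transform import Rotation as Ro
o=bot.get_obs();R=Ro.from_quat(o['tool_rot']).as_matrix();p=o['eef_pos']
def ov(c,x0,y0,w,hh,s):
    q=np.load(f'{c}_f.npz')['p'][y0:y0+hh,x0:x0+w,::-1]
    a=cv2.resize(q,None,fx=s,fy=s,interpolation=cv2.INTER_CUBIC);b=a.copy()
    for z,col in((.0645,(0,255,0)),(.0745,(0,0,255))):
        P=[]
        for t in np.linspace(0,2*np.pi,60):
            u=proj(c,p+R@np.array([.012*np.cos(t),.012*np.sin(t),z]));P.append([(u[0]-x0+.5)*s-.5,(u[1]-y0+.5)*s-.5])
        cv2.polylines(b,[np.int32(P)],True,col,1)
    return np.hstack([a,b])
cv2.imwrite('pics/ov.png',np.vstack([ov('scene',232,98,32,26,12),ov('top',408,175,32,26,12)]))
E
python3 ov.py
```

```text
(no output)
```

View pics/ov.png

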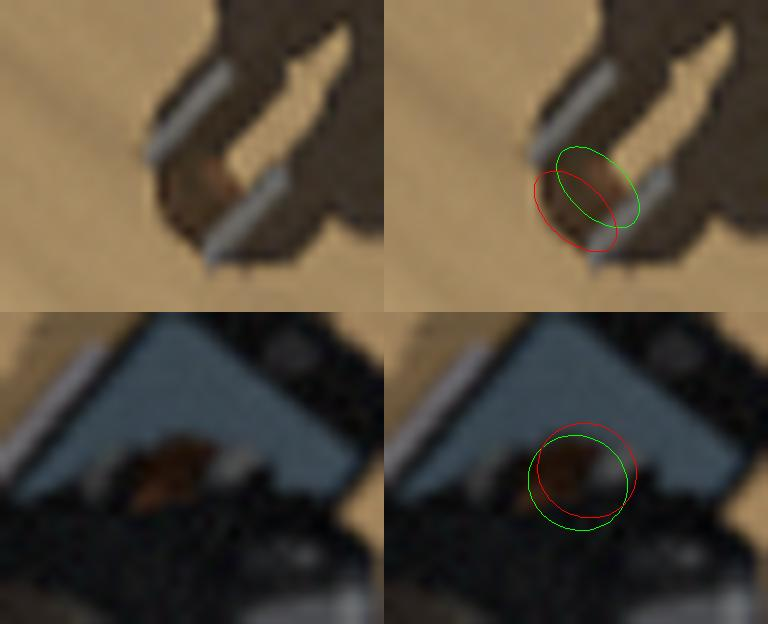

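```bash
cat >> ov.py <<'E'
def ov2(c,x0,y0,w,hh,s):
    q=np.load(f'{c}_f.npz')['p'][y0:y0+hh,x0:x0+w,::-1]
    q=np.clip(q.astype(float)*1.6,0,255).astype(np.uint8)
    a=cv2.resize(q,None,fx=s,fy=s,interpolation=cv2.INTER_CUBIC);b=a.copy()
    for sx in(-1,1):
      P=[]
      for x,y,z in((.012,-.011,.0726),(.012,.011,.0726),(.012,.011,.05),(.012,-.011,.05),(.012,-.011,.0726),(.020,-.011,.0726),(.020,.011,.0726),(.012,.011,.0726)):
        u=proj(c,p+R@np.array([sx*x,y,z]));P.append([(u[0]-x0+.5)*s-.5,(u[1]-y0+.5)*s-.5])
      cv2.polylines(b,[np.int32(P)],False,(0,255,255),1)
    return np.hstack([a,b])
cv2.imwrite('pics/ov2.png',np.vstack([ov2('scene',232,98,32,25,12),ov2('top',408,175,32,24,12)]))
for uv in((229.3,133.7),(228.8,133.9)):print('lens scene',atz('scene',*uv,.118))
E
python3 ov.py
```

```text
lens scene [ 0.54324558 -0.35213764  0.118     ]
lens scene [ 0.54491586 -0.3524124   0.118     ]
```

View pics/ov2.png

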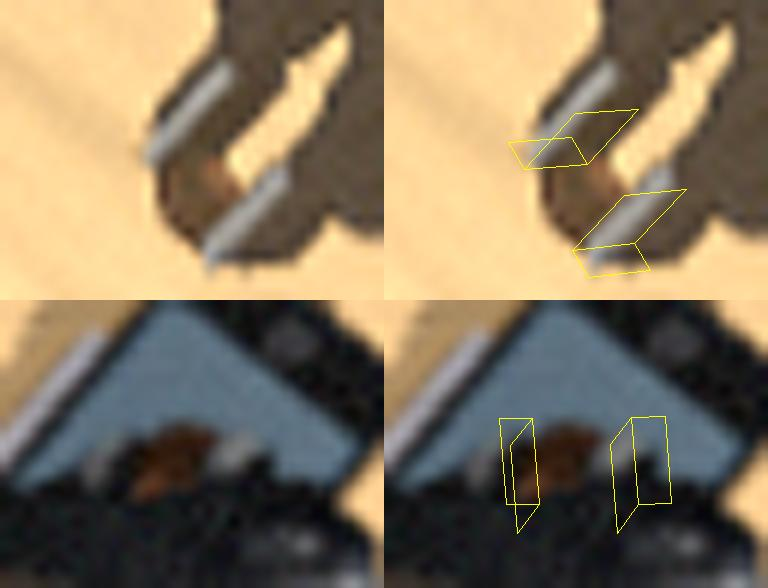

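```bash
cat > dep.py <<'E'
from h import *
from scipy.spatial.transform import Rotation as Ro
exec(open('fin.py').read().split('import sys')[0])
for c in('top','scene'):
    z=np.load(f'{c}_f.npz');pic=z['p'].astype(int);d=z['d'];u,v=[int(round(t)) for t in proj(c,p+R[:,2]*D)]
    r=[]
    for vv in range(v-8,v+9):
        for uu in range(u-8,u+9):
            P=atd(c,uu,vv,d[vv,uu]);t=R.T@(P-p)
            col=pic[vv,uu]
            if abs(t[0])<.035 and abs(t[1])<.025 and .045<t[2]<.09: r.append([uu,vv,*(t*1e3).round(0),*col])
    r=np.array(r)
    br=r[(r[:,5]-r[:,7])>18 if c=='top' else (r[:,5]-r[:,7])>25]
    gr=r[((r[:,5]-r[:,7])<10)&(r[:,5:].sum(1)>150)]
    print(c,'brown',len(br),br[:,:5].mean(0).round(1),br[:,2:5].min(0),br[:,2:5].max(0));print(br[:,:5].astype(int).tolist()[:40])
    print('grey',gr.astype(int).tolist())
E
python3 dep.py
```

```text
10.1 [ 0.45839843 -0.27721942  0.24876656] [-0.47  0.02 -0.63  0.24 -0.16 -0.53] 0.020931003023379757 [ 0.  -0.7 -0.1]
rot tool deg [ 0.04  0.09 -0.  ] shift tool mm [-1.   1.6  0.8]
disc dist 0.10279890001749584 lateral 0.0018202559885324987
top brown 15 [421.4 188.1   6.1   2.5  63.1] [-2. -3. 58.] [14.  9. 67.]
[[422, 186, 5, 8, 66], [423, 186, 1, 9, 62], [424, 186, -2, 9, 63], [421, 187, 8, 5, 67], [422, 187, 4, 6, 64], [420, 188, 10, 4, 61], [421, 188, 8, 2, 67], [422, 188, 3, 4, 59], [420, 189, 11, -1, 65], [421, 189, 7, 0, 62], [422, 189, 3, 2, 58], [423, 189, 2, -1, 66], [419, 190, 14, -3, 64], [420, 190, 10, -3, 62], [421, 190, 7, -3, 61]]
grey [[417, 186, 20, 7, 68, 60, 67, 70], [426, 186, -8, 10, 60, 50, 51, 53], [427, 186, -11, 9, 63, 64, 67, 69], [428, 186, -13, 8, 66, 71, 74, 77], [416, 187, 19, 9, 52, 59, 64, 65], [417, 187, 17, 8, 56, 52, 54, 55], [426, 187, -9, 8, 56, 62, 63, 62], [427, 187, -13, 9, 53, 74, 75, 75], [428, 187, -13, 6, 63, 71, 71, 72], [426, 188, -11, 8, 46, 59, 61, 63], [427, 188, -13, 7, 51, 68, 69, 70]]
scene brown 42 [248.  113.3  -0.5   5.3  65.1
[... 967 characters left out ...]
47, 106, -15, 12, 49, 86, 82, 79], [248, 106, -14, 9, 48, 112, 108, 104], [247, 107, -14, 10, 52, 104, 101, 96], [245, 108, -16, 11, 60, 79, 75, 72], [246, 108, -14, 11, 57, 102, 100, 95], [247, 108, -14, 6, 58, 89, 85, 80], [245, 109, -14, 11, 62, 103, 102, 98], [245, 110, -13, 8, 66, 89, 85, 83], [253, 114, 14, 9, 48, 103, 100, 97], [252, 115, 16, 11, 51, 103, 101, 96], [253, 115, 16, 8, 50, 101, 98, 93], [251, 116, 14, 9, 58, 106, 102, 98], [252, 116, 16, 8, 55, 99, 96, 91], [250, 117, 13, 7, 64, 103, 99, 94], [251, 117, 17, 9, 59, 98, 95, 90], [249, 118, 14, 10, 67, 104, 102, 98], [250, 118, 17, 11, 63, 97, 94, 88], [249, 119, 16, 8, 71, 103, 100, 100], [250, 119, 16, 3, 71, 73, 69, 65]]
```

drive_tool:
  steps: [-0.0017, 0.002, 0.0005, 0, 0, 0, 1, -0.0016, 0.002, 0, 0, 0, 0, 1, 0, 0, 0, 0, 0, 0, 1, 0, 0, 0, 0, 0, 0, 1, 0, 0, 0, 0, 0, 0, 1]

```text
clock: 10.52
eef_pos: [0.4618, -0.28, 0.2516]
tool_rot: [0.663, 0.665, 0.019, 0.342]
ft_force: [-0.6, -0.7, 0.9]
grip_width: 0.0206
```

```bash
python3 fin.py f3; python3 dep.py | grep -v '\[\['; python3 ov.py
```

```text
10.5167 [ 0.46184024 -0.28004638  0.25161136] [-0.48  0.02 -0.62  0.25 -0.16 -0.54] 0.020635078667590897 [-0.6 -0.7  0.9]
rot tool deg [ 0.03  0.09 -0.  ] shift tool mm [ 2.3 -2.4  0.1]
disc dist 0.1021172902219205 lateral 0.003438152426039653
top disc px 425.18038284926376 186.88263951085406 lens px [431.80296816 177.83909373] origin 395 156
scene disc px 246.83089101130267 113.44297917460223 lens px [229.61838675 133.69652099] origin 216 83
10.6167 [ 0.46170392 -0.27995519  0.25145499] [-0.48  0.02 -0.62  0.25 -0.16 -0.54] 0.020443039077904228 [-0.5  0.6  0.2]
rot tool deg [ 0.01  0.08 -0.  ] shift tool mm [ 2.2 -2.2  0.1]
disc dist 0.10210192360129726 lateral 0.0031956314242829174
top brown 10 [422.9 186.6   5.    2.9  63.8] [-1. -5. 61.] [11.  9. 67.]
scene brown 43 [246.3 112.4  -1.7   4.   66. ] [-22. -13.  55.] [23. 14. 77.]
lens scene [ 0.54324558 -0.35213764  0.118     ]
lens scene [ 0.54491586 -0.3524124   0.118     ]
```

View pics/f3.png

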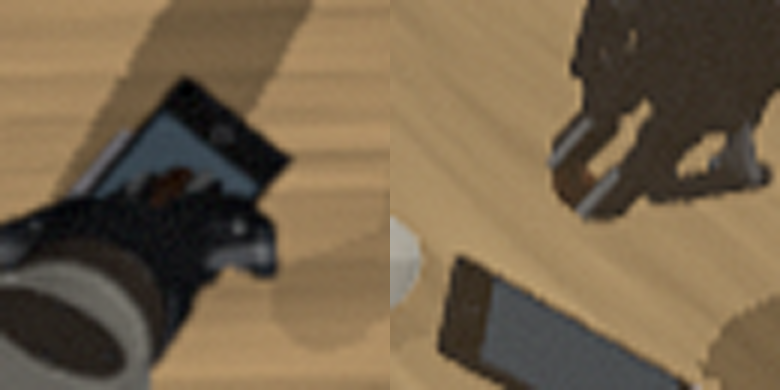

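View pics/ov2.png

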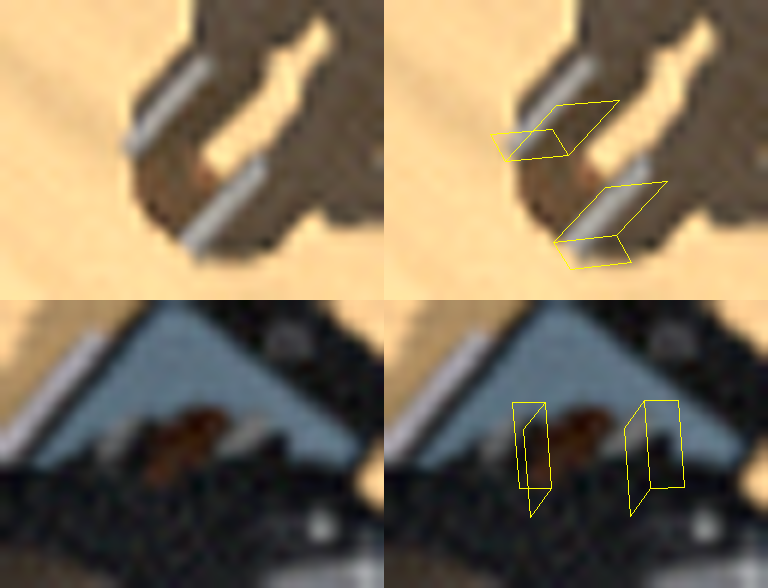

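View pics/ov.png

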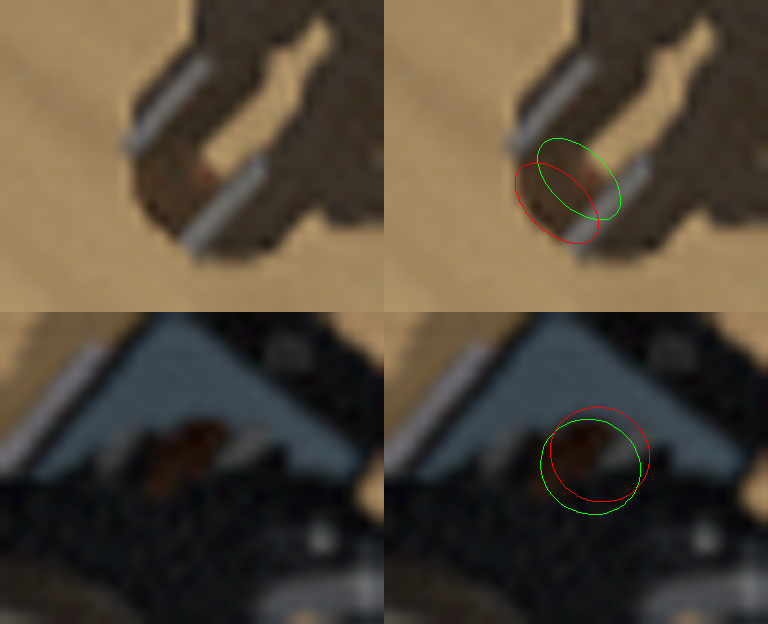

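Run:
```python
from h import *
a=np.load('scene0.npz')['p'];b=np.load('scene_f.npz')['p']
cv2.imwrite('pics/cmp.png',cv2.resize(np.hstack([a[170:280,265:395],b[170:280,265:395]])[:,:,::-1],None,fx=3,fy=3))
```

```text
(no output)
```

View pics/cmp.png

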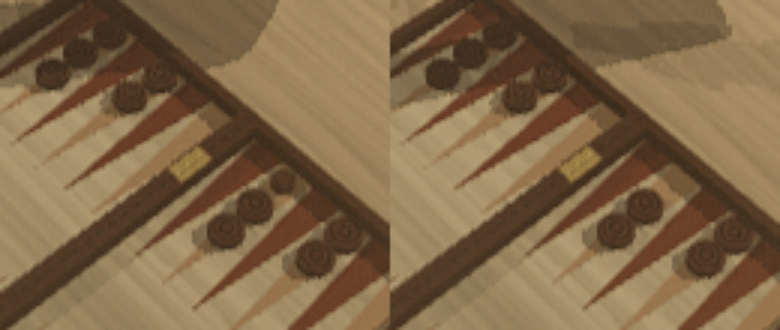

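drive_tool:
  steps: [0, 0, 0, 0, 0, 0, 1, 0, 0, 0, 0, 0, 0, 1, 0, 0, 0, 0, 0, 0, 1, 0, 0, 0, 0, 0, 0, 1]

```text
clock: 10.95
eef_pos: [0.4618, -0.28, 0.2515]
tool_rot: [0.663, 0.665, 0.019, 0.342]
ft_force: [-0.1, -0.2, 0.5]
grip_width: 0.021
```

The other nine checkers are where they were, and the pose and grip are steady.

```bash
python3 -c "
from workcell import job_done
print(job_done())"
```

```text
the job is handed in; nothing more can be done
None
```

I picked the small checker out of the y = 69 mm row, from the place next to the near wall. It is now held in front of the phone's lens, and I handed the job in at about 11 s.

**Final pose**
- **Distance and angle:** the disc's centre is about 102 mm from the lens, so its face is about 97 mm away. The face is within about 0.1° of square to the lens direction I estimated. My fixes of the phone's heading differed by 1–3°.
- **Centring:** this is only good to about 2–3 mm. The raw calibration put the disc about 3 mm off centre. Measured against the fingers in the same pictures, the overhead camera and the scene camera called for shifts of about 1 mm in opposite directions. I stayed between them.
- **Steadiness:** the pose was unchanged over the last rows, and forces stayed under 1 N.

**Other checks**
- **Grip reading:** the opening reads 20.5 mm instead of the disc's 24 mm. I put this down to the fingers splaying, because the pictures show the disc sitting square between the tips.
- **Other objects:** before-and-after pictures show the other nine near-side checkers where they were. My moves were planned to stay clear of the phone, its stand, the glass, the bowl and the tower. I did not compare pictures of those.
- **Contact:** the only contact I noticed was the fingertips touching the board floor during the pick, at up to about 5 N.

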